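# Put away the wear-test kit

### The job

Clear away the wear-test kit from the front of the worktop: stack both abrasive wheels flat between the four posts of the round wheel stand, the grey wheel at the bottom and the brown one on top of it; stand the large brass weight upright in the large pocket and the small brass weight upright in the small pocket of the wooden block; and put the black-topped thumb nut into the white dish. Leave the loupe and the stopwatch where they lie.

Things in the scene. Friction and masses are not known exactly. Their poses are not given: they have to be found in the camera images.
- grey_wheel: loose grey abrasive wheel, 51.6 mm diameter, 13 mm thick, lying flat on the worktop, 60 g. Origin at the centre of its underside, z up along its axis. It has a brass hub (the hub does not fit over anything); grip it across the rim.
- brown_wheel: loose reddish-brown abrasive wheel of the same size as the grey one (51.6 mm diameter, 13 mm thick, 60 g), lying flat. Origin at the centre of its underside, z up along its axis.
- large_weight: loose large brass knob weight standing upright, body 36 mm diameter, 53 mm high with its knob, 200 g. Origin at the centre of its underside, z up along its axis. Grip the cylindrical body (for the fingers the part above it acts as a solid cone up to the knob).
- small_weight: loose small brass knob weight of the same shape standing upright, body 24 mm diameter, 43 mm high with its knob, 50 g. Origin at the centre of its underside, z up along its axis.
- thumb_nut: loose thumb nut standing on its flange: light flange 31 mm diameter and 6 mm thick, above it a black knob 19 mm diameter from 6 to 16 mm height, 45 g. Origin at the centre of its underside, z up.
- wheel_stand: fixed wheel stand: round whitish metal base 92 mm diameter, 8 mm thick (wheels lie on its top), blue spot in the middle, four steel posts 6 mm thick with tapered tips, 24 mm above the base, at x = +-25.5, y = +-25.5 mm in its frame: a wheel has 7 mm play all round; fingers closing along the stand's x or y pass through the 45 mm gaps. Origin: centre of underside, z up.
- weight_block: fixed wooden block 70 mm (x) by 130 mm (y), 10 mm high, with two round pockets 6 mm deep lined in green (floors 4 mm above the worktop): the large one, 48 mm diameter, centred at y = +36 mm in its frame, the small one, 36 mm diameter, at y = -36 mm. Origin: centre of the underside, z up.
- dish: fixed white round dish, 112 mm outer rim diameter, 16 mm high, wall 3 mm; its floor, 4 mm above the worktop, is about 86 mm across. Origin at the centre of the underside, z up.
- loupe: bystander: black standing loupe with a white band, 37 mm diameter, 42 mm high, loose. Origin at the centre of its underside. To be left where it stands.
- stopwatch: bystander: white round stopwatch lying flat, 65 x 58 x 14 mm, loose. Origin at the centre of its underside. To be left where it lies.

How it is judged:
By the outcome, as a careful person would: the job done as asked, in the order asked, and still so for the second after the job is handed in, with the robot touching nothing.
It also fails if it takes over 112 s, if anything falls off the work surface, if the arm or the gripper's body presses on something with over 40 N, if the wrist force passes 120 N, or if a joint passes its speed limit or range.

### The arm

A 6-joint arm with a two-finger parallel gripper is mounted at the origin on a cart in front of the work surface, level with it; the furniture and walls round the work are solid. World frame = base frame: x ahead of the robot, y to its left, z up, the work surface at z = 0. Lengths are in mm, angles in rad, forces in N, time in s.
With the tool pointing down it reaches from about 400 to 825 mm from the base axis. Payload 7 kg.
Tool frame: the origin (TCP) lies at the very end of the fingers, on their centre line; the grasp point (between the pads) lies 19 mm behind it; z points along the fingers, y is the line along which they close (so a half turn about z gives the same grasp; the last joint's range is limited). The gripper opens to 88 mm and grips with 3 to 60 N. Pads are 19 mm wide; open, the fingers measure 130 mm over their backs; the gripper's body (78 mm by 193 mm) begins 47 mm behind the grasp point.
Start: joints at [-0.813, 0.359, 0.012, 0, -1.224, -0.288], TCP at [305.549, -601.86, 226.561] pointing down, gripper open.
Joint ranges: [-3.07, 3.07], [-1.43, 2.12], [-1.02, 1.25], [-3.03, 1.67], [-3.05, -0], [-3.03, 3.03]. Speed limits (rad/s): [2.39, 2.39, 3.01, 3.14, 3.14, 3.14].

### API

Orientations are given as a unit quaternion [x, y, z, w].
In Python, from plant import bot gives the robot as it stands. Calls block until the motion is done:
- bot.move_ptp(position, orientation): joint-space move of the TCP to a pose.
- bot.line_to(position, velocity=150, ori=None): straight line of the TCP; ori=None keeps the orientation; velocity is the mean speed in mm/s.
- bot.move_joints(angles): joint-space move.
- bot.move_gripper(opening, force=None): finger opening in mm; force is the grip in N (None keeps the last); returns when the fingers have stopped.
- bot.pause(seconds).
- bot.solve_ik(position, orientation): joint angles nearest the present ones, or None.
- bot.read_state(): the state.
- bot.camera(name): name is "side" or "top" or "wrist"; returns the picture (420x560x3 uint8, red, green, blue); there is no depth.
- bot.get_calibration(name): a dict with "fx", "fy", "cx", "cy" (pixels), "view" (4x4, takes a point from world to camera coordinates); the wrist camera has in their place "T_tool_cam" (4x4, takes a point from camera to tool coordinates, whose origin is the TCP and whose axes are the flange's). Camera axes: x right, y up, looking along -z (the intrinsics and any distortion apply to the point x, -y, -z); pixel columns grow to the right and rows downward; lengths in mm; the calibration is good to about 2 mm. A picture is of the moment at which its call begins: read the wrist's pose just before it. get_calibration takes no time and is no camera call.
A pose or a line that the arm cannot do raises bot.Unreachable and nothing moves.
- bot.close_job(): hands the job in; it is judged then, once.
The state is a dict: "t": time; "joint_pos": joint angles; "qvel": joint speeds; "tau": joint torques, N m; "tcp_pos": TCP position; "eef_rot": TCP orientation; "contact_force": force on the tool from outside, world axes, zero at the start; "moment": the same for the moment, N m; "width": finger opening in mm; "finger_force": force on a finger pad.
Only numpy, scipy, OpenCV 4.12 (cv2) and the standard library are available. Lean on these libraries where they do the work, as an engineer would, in place of code of your own. Each camera call takes 0.05 s, during which the arm holds its last target. There are 200 camera calls.

## Working session

There is one attempt and no reset: what is moved stays moved. The work goes in short steps, each a Python script; the robot and the scene stay as the last script left them, time stands still between calls to the robot, and variables do not carry over. Pictures are saved under pics/ and viewed, at most 14 in all, crops included, and the job is handed in when it is done.

```bash
ls; mkdir -p pics
python3 - <<'E'
from plant import bot
import cv2,numpy as np
np.set_printoptions(precision=3,suppress=True)
for n in ["top","side"]:
    im=bot.camera(n); cv2.imwrite(f"pics/{n}0.png",im[:,:,::-1]); 
for n in ["top","side","wrist"]: print(n,bot.get_calibration(n))
s=bot.read_state(); print(s)
E
```

```text
pics
top {'fx': 410.7543274899528, 'fy': 410.7543274899528, 'cx': 275.8441760719135, 'cy': 211.30599519133304, 'view': array([[    0.021,    -0.999,     0.034,    -3.486],
       [    0.998,     0.023,     0.058,  -539.646],
       [   -0.058,     0.033,     0.998, -1072.096],
       [    0.   ,     0.   ,     0.   ,     1.   ]])}
side {'fx': 466.80280399564026, 'fy': 466.80280399564026, 'cx': 283.216101675138, 'cy': 211.24544192053204, 'view': array([[    0.993,    -0.115,    -0.025,  -504.604],
       [    0.065,     0.357,     0.932,   -92.68 ],
       [   -0.098,    -0.927,     0.362, -1146.334],
       [    0.   ,     0.   ,     0.   ,     1.   ]])}
wrist {'fx': 355.500095233733, 'fy': 355.500095233733, 'cx': 287.5793021535203, 'cy': 212.3406002985741, 'T_tool_cam': array([[  -0.   ,    0.967,    0.253,   67.56 ],
       [   1.   ,    0.   ,    0.001,    1.3  ],
       [   0.001,    0.253,   -0.967, -157.502],
       [   0.   ,    0.   ,    0.   ,    1.   ]])}
{'t': 0.1, 'joint_pos': array([-0.813,  0.359,  0.011, -0.   , -1.224, -0.288]), 'qvel': array([-0.002, -0.   ,  0.001,  0.001, -0.001,  0.   ]), 'tau': array([ -0.002, -58.416,  29.375,   7.016,   0.01 ,  -0.   ]), 'tcp_pos': array([ 305.352, -601.5  ,  225.729]), 'eef_rot': array([-0.233,  0.973,  0.001, -0.   ]), 'contact_force': array([ 0.328, -0.553, -0.245]), 'moment': array([0.016, 0.023, 0.019]), 'finger_force': 0.0, 'width': 87.66116197403569}
```

View pics/top0.png

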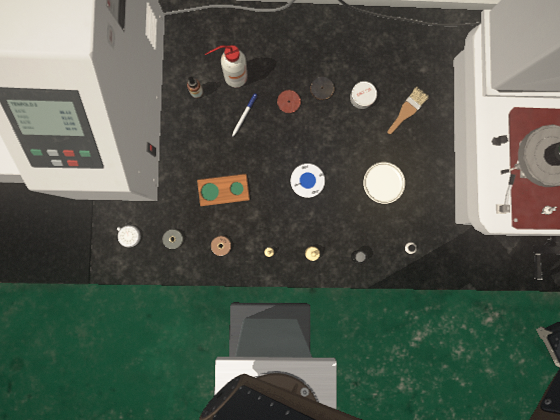

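View pics/side0.png

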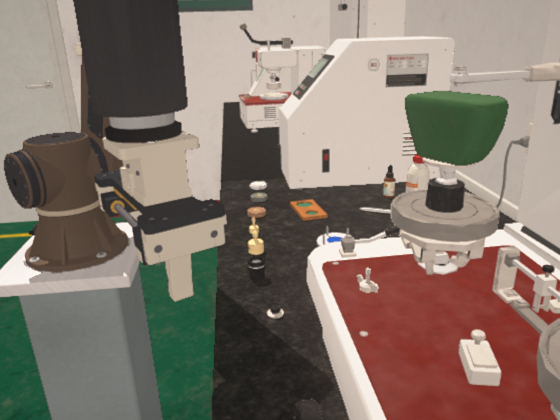

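The top view shows stopwatch (128,237), grey wheel (173,239), brown wheel (221,246), small weight (269,252), large weight (313,254), loupe (360,257), nut (411,248), block (223,190), stand (307,180) and dish (384,183). In the side view the arm hides nothing that matters, but everything looks small. I'll get rough positions from the top view, then take closer wrist views.

```bash
cat > h.py <<'E'
from plant import bot
import cv2,numpy as np
from scipy.spatial.transform import Rotation as R
np.set_printoptions(precision=1,suppress=True)
def q(th):  # tool down, closing line at angle th (deg) from world x
    a=np.radians((90+th)/2); return [np.cos(a),np.sin(a),0,0]
def campose(n,s=None):
    c=bot.get_calibration(n)
    if n!="wrist": return c,np.linalg.inv(c["view"])
    T=np.eye(4); T[:3,:3]=R.from_quat(s["eef_rot"]).as_matrix(); T[:3,3]=s["tcp_pos"]
    return c,T@c["T_tool_cam"]
def ray(c,T,uv,z):
    d=T[:3,:3]@[(uv[0]-c["cx"])/c["fx"],-(uv[1]-c["cy"])/c["fy"],-1]; o=T[:3,3]
    return o+d*(z-o[2])/d[2]
def proj(c,T,p):
    v=np.linalg.inv(T)@np.r_[p,1]; return c["cx"]-c["fx"]*v[0]/v[2], c["cy"]+c["fy"]*v[1]/v[2]
def shot(name,n="wrist"):
    s=bot.read_state(); im=bot.camera(n); cv2.imwrite(f"pics/{name}.png",im[:,:,::-1])
    c,T=campose(n,s); np.savez(f"pics/{name}.npz",T=T,**{k:c[k] for k in("fx","fy","cx","cy")}); return im,c,T
def load(name):
    z=np.load(f"pics/{name}.npz"); return cv2.imread(f"pics/{name}.png"),z,z["T"]
E
python3 - <<'E'
from h import *
c,T=campose("top")
for n,u,v,z in [("watch",128,237,14),("grey",173,239,13),("brown",221,246,13),("small",269,252,25),("large",313,254,30),("loupe",360,257,42),("nut",411,248,16),("block",223,190,10),("stand",307,180,8),("dish",384,183,16)]: print(n,ray(c,T,(u,v),z))
for i,y in enumerate([170,-110]):
    bot.move_ptp([470,y,260],q(90)); bot.pause(.3); shot(f"w{i}")
print(bot.read_state())
E
```

```text
watch [463.7 392.9  14. ]
grey [460.9 276.5  13. ]
brown [445.1 150.6  13. ]
small [432.3  24.3  25. ]
large [429.6 -90.4  30. ]
loupe [ 424.7 -210.9   42. ]
nut [ 449.9 -353.8   16. ]
block [593.4 149.9  10. ]
stand [626.2 -73.9   8. ]
dish [ 622.3 -280.3   16. ]
{'t': 4.6667, 'joint_pos': array([ 0.2,  0. , -0.3, -0. , -1.2, -1.7]), 'qvel': array([-0., -0., -0., -0.,  0.,  0.]), 'tau': array([  0. , -30.3,  29.1,   6.9,  -0.1,  -0. ]), 'tcp_pos': array([ 470.2, -109.4,  259.9]), 'eef_rot': array([-0.,  1.,  0., -0.]), 'contact_force': array([-0.5,  0.8,  0.6]), 'moment': array([-0.,  0.,  0.]), 'finger_force': 0.0, 'width': 87.7213346023964}
```

View pics/w0.png

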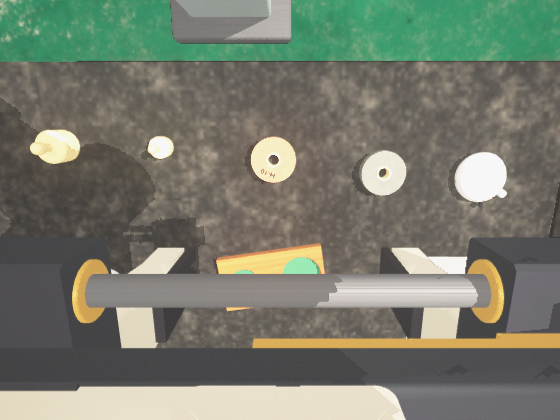

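View pics/w1.png

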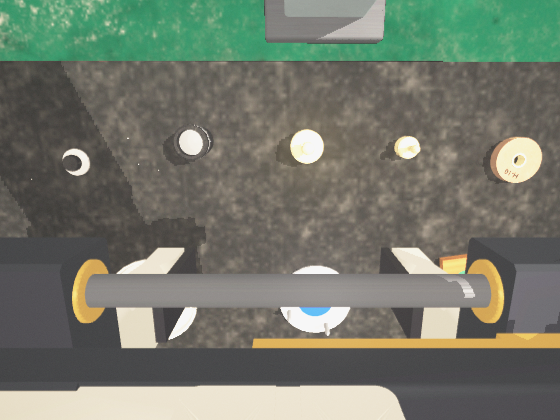

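w0: grey wheel (383,173), brown wheel (273,160), small weight (160,147). w1: nut (76,162), loupe (192,141), large weight (307,147), small weight (407,147). The gripper hides the fixtures, so I'll move forward to see them and measure everything by contour.

Run:
```python
from h import *
for i,(y) in enumerate([-170,90]):
    bot.move_ptp([640,y,260],q(90)); bot.pause(.3); shot(f"f{i}")
a=[cv2.imread(f"pics/f{i}.png")[:300] for i in (0,1)]
cv2.imwrite("pics/ff.png",np.vstack(a))
for n,zs in [("w0",(0,13,25)),("w1",(0,5,16,30,13))]:
    im,c,T=load(n); g=cv2.cvtColor(im,cv2.COLOR_BGR2GRAY)[75:235]
    m=cv2.morphologyEx((g>165).astype(np.uint8),cv2.MORPH_CLOSE,np.ones((5,5)))
    for k in cv2.findContours(m,cv2.RETR_EXTERNAL,cv2.CHAIN_APPROX_NONE)[0]:
        if cv2.contourArea(k)<250: continue
        k=k+[0,75]; e=cv2.fitEllipse(cv2.convexHull(k)); x,y,w,h=cv2.boundingRect(k)
        print(n,np.array(e[0]),np.array(e[1]),(x,y,w,h),*[ray(c,T,e[0],z) for z in zs])
print(bot.read_state()["t"])
```

```text
w0 [482.3 177.7] [51.6 55.6] (455, 152, 52, 50) [469.1 401.2   0. ] [467. 394.  13.] [465.1 387.4  25. ]
w0 [383.4 172.6] [43.2 46.1] (361, 150, 45, 46) [462.9 283.8   0. ] [461.  280.3  13. ] [459.3 277.1  25. ]
w0 [273.  159.2] [44.9 45.9] (251, 137, 45, 46) [447.2 153.8   0. ] [445.8 154.3  13. ] [444.5 154.8  25. ]
w0 [160.3 146.8] [22.7 25.6] (148, 136, 26, 23) [432.8  23.5   0. ] [431.8  28.1  13. ] [431.   32.3  25. ]
w0 [ 55.1 145.8] [34.6 49.8] (30, 130, 50, 34) [431.6 -98.2   0. ] [430.7 -89.9  13. ] [429.8 -82.1  25. ]
w1 [ 75.7 161.7] [25.  28.9] (62, 149, 28, 27) [ 450.5 -356.2    0. ] [ 449.9 -353.2    5. ] [ 448.6 -346.7   16. ] [ 447.  -338.4   30. ] [ 449.  -348.5   13. ]
w1 [518.3 159.2] [43.  48.9] (496, 137, 46, 46) [447.  161.3   0. ] [446.4 158.1   5. ] [445.3 151.   16. ] [443.8 141.9  30. ] [445.6 152.9  13. ]
w1 [407.  146.9] [22.5 25.8] (394, 136, 27, 23) [433.   30.1   0. ] [432.6  28.4   5. ] [431.8  24.8  16. ] [430.7  20.2  30. ] [432.   25.8  13. ]
w1 [306.6 146. ] [33.5 34.2] (290, 129, 34, 35) [432.1 -86.1   0. ] [431.7 -86.4   5. ] [430.9 -87.   16. ] [429.9 -87.7  30. ] [431.1 -86.8  13. ]
w1 [194.1 140.3] [28.  30.6] (179, 125, 32, 30) [ 425.8 -215.9    0. ] [ 425.5 -214.6    5. ] [ 424.9 -211.8   16. ] [ 424.1 -208.1   30. ] [ 425.  -212.5   13. ]
7.1333
```

View pics/ff.png

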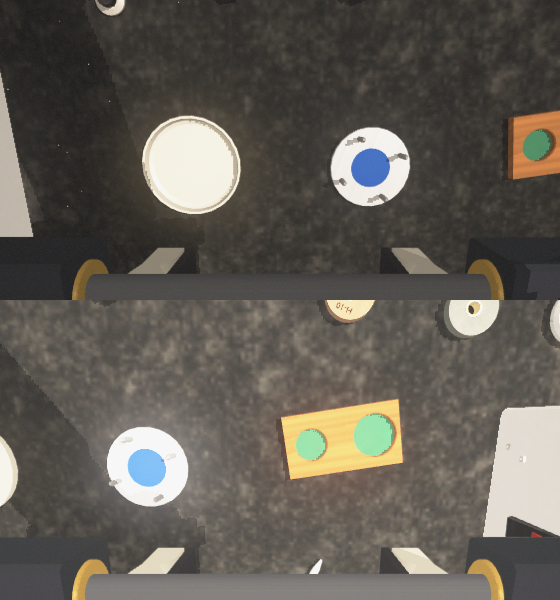

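The dish is at about (191,165) and the stand at (371,167) in f0. In f1 the stand is at (147,167) and the block at (342,139), with pockets at (311,145) and (375,135). Next I need the post orientation.

Run:
```python
from h import *
a,_,_=load("f0"); b,_,_=load("f1")
z=lambda i,u,v:cv2.resize(i[v-50:v+50,u-50:u+50],None,fx=4,fy=4,interpolation=cv2.INTER_CUBIC)
cv2.imwrite("pics/posts.png",np.hstack([z(a,371,167),z(b,147,167)]))
def blobs(n,lo,hi,zs,amin=300):
    im,c,T=load(n); h=cv2.cvtColor(im,cv2.COLOR_BGR2HSV)[:232]
    m=cv2.morphologyEx(cv2.inRange(h,lo,hi),cv2.MORPH_CLOSE,np.ones((5,5)))
    for k in cv2.findContours(m,cv2.RETR_EXTERNAL,cv2.CHAIN_APPROX_NONE)[0]:
        if cv2.contourArea(k)<amin: continue
        e=cv2.fitEllipse(cv2.convexHull(k)); print(n,np.array(e[0]),np.array(e[1]),*[ray(c,T,e[0],z) for z in zs])
        if lo[0]==5:
            r=cv2.boxPoints(cv2.minAreaRect(k)); print("  corners",*[ray(c,T,p,10)[:2] for p in r])
print("blue"); [blobs(n,(95,90,60),(125,255,255),(8,)) for n in("f0","f1")]
print("green"); [blobs(n,(60,60,40),(90,255,255),(4,10)) for n in("f0","f1")]
print("wood"); blobs("f1",(5,80,60),(28,255,255),(10,),3000)
print("dish"); blobs("f0",(0,0,110),(40,60,255),(16,),3000)
```

```text
blue
f0 [370.1 167.2] [36.8 39.1] [625.5 -73.2   8. ]
f1 [146.3 167.2] [35.5 39.3] [625.3 -72.9   8. ]
green
f0 [536.5 144.6] [25.3 31.3] [600.  117.1   4. ] [599.6 113.   10. ]
f1 [310.  144.4] [28.  29.5] [599.9 115.7   4. ] [599.5 115.3  10. ]
f1 [373.4 134.4] [38.8 41.7] [588.8 187.6   4. ] [588.6 186.2  10. ]
wood
f1 [344.3 138.8] [ 85.3 143.3] [593.4 153.8  10. ]
  corners [569.   77.4] [549.4 210.8] [619.1 227.4] [640.5  88. ]
dish
f0 [369.8 166. ] [77.4 81.6] [623.1 -75.4  16. ]
f0 [191.  164.3] [ 95.7 102.3] [ 621.2 -277.7   16. ]
```

View pics/posts.png

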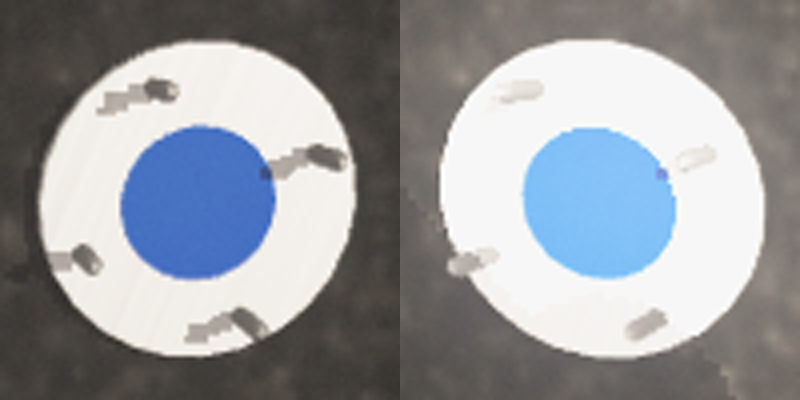

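```bash
cat >> h.py <<'E'
def pick(p,zt,th,opn,force,up=90):
    bot.move_gripper(opn); bot.move_ptp([*p,up],q(th)); bot.line_to([*p,zt],120)
    bot.move_gripper(0,force); s=bot.read_state(); print("grip",s["width"],s["finger_force"],s["tcp_pos"])
    bot.line_to([*p,up],150)
def place(p,zt,th,opn,hi=110):
    bot.move_ptp([*p,hi],q(th)); s=bot.read_state(); print("carry",s["width"],s["tcp_pos"])
    bot.line_to([*p,zt+20],150); bot.line_to([*p,zt],40); s=bot.read_state(); print("down",s["tcp_pos"],s["contact_force"])
    bot.move_gripper(opn); bot.line_to([*p,hi],150); print("t",bot.read_state()["t"])
E
python3 - <<'E'
from h import *
for n,u0,pts in [("f0",321,[(152,90),(315,155),(238,315),(82,255)]),("f1",97,[(138,88),(310,155),(260,318),(90,257)])]:
    im,c,T=load(n); P=np.array([ray(c,T,(u0+x/4,117+y/4),8)[:2] for x,y in pts]); e=np.roll(P,-1,0)-P
    print(P.mean(0),np.hypot(*e.T),np.degrees(np.arctan2(e[:,1],e[:,0]))%90)
for p,th in [((461,280),0),((461,280),180),((625,-73),25),((625,-73),205),((594,151),9),((450,-353),180),((450,-353),0)]:
    j=bot.solve_ik([*p,90],q(th)); print(p,th,j)
E
```

```text
[626.8 -73. ] [51.  50.5 50.  50.5] [69.  68.  69.1 69.2]
[626.7 -72.3] [50.7 51.1 51.2 52. ] [68.2 68.6 69.2 68.1]
(461, 280) 0 [ 0.9  0.3 -0.5  0.  -0.8  2.2]
(461, 280) 180 [ 0.9  0.3 -0.5  0.  -0.8 -0.9]
(625, -73) 25 [ 0.2  0.4 -0.3  0.  -0.9 -2.9]
(625, -73) 205 [ 0.2  0.4 -0.3  0.  -0.9  0.2]
(594, 151) 9 [ 0.6  0.4 -0.3  0.  -0.9  2.7]
(450, -353) 180 [-0.3  0.3 -0.4  0.  -0.9  0.3]
(450, -353) 0 [-0.3  0.3 -0.4  0.  -0.9 -2.8]
```

Run:
```python
from h import *
pick((461,280),3,180,80,25)
place((626,-73),12,158.6,66)
bot.move_ptp([640,-73,230],q(90)); bot.pause(.2); im,c,T=shot("g1"); u,v=map(int,proj(c,T,[626,-73,20]))
cv2.imwrite("pics/g1c.png",cv2.resize(im[max(v-80,0):v+80,max(u-80,0):u+80,::-1],None,fx=3,fy=3)); print(u,v)
```

```text
grip 50.5272118260818 25.000591278076172 [461.1 280.1   3.3]
carry 51.05236181659121 [625.9 -72.1 109.8]
down [625.9 -73.1  11.7] [ 0.4  0.1 -0.9]
t 15.0583
286 173
```

View pics/g1c.png

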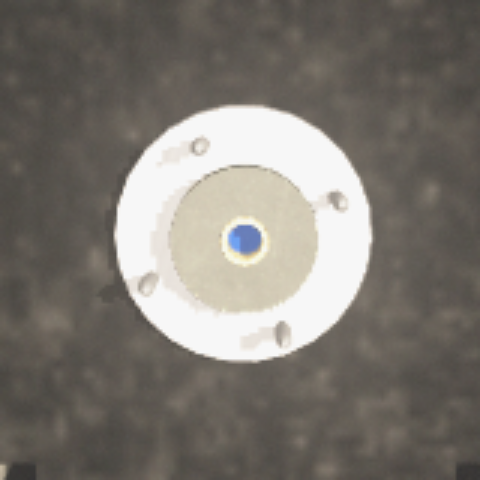

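The grey wheel lies flat and centred between the four posts: hub at crop (244,239), posts at (200,146), (338,201), (282,334) and (148,283). Next are the brown wheel and the large weight.

Run:
```python
from h import *
pick((445.7,153.5),3,180,80,25)
place((626,-73),25,158.6,66)
pick((431,-87),11,180,70,45,120)
place((588.7,186.8),16,188.8,54,125)
bot.move_ptp([600,60,260],q(90)); bot.pause(.2); im,c,T=shot("g2"); print(bot.read_state()["t"])
```

```text
grip 50.7756080802008 25.00062882900238 [445.9 153.7   3.3]
carry 50.3576628552525 [625.3 -72.2 109.4]
down [626.  -73.1  24.9] [-0.3 -0.3  0.4]
t 23.9833
grip 34.144000036098674 45.00243818954914 [431.1 -87.   11.1]
carry 34.5030194317455 [588.1 185.6 124.8]
down [588.6 186.8  15.7] [ 0.1 -1.  -1.3]
t 31.8
33.4167
```

View pics/g2.png

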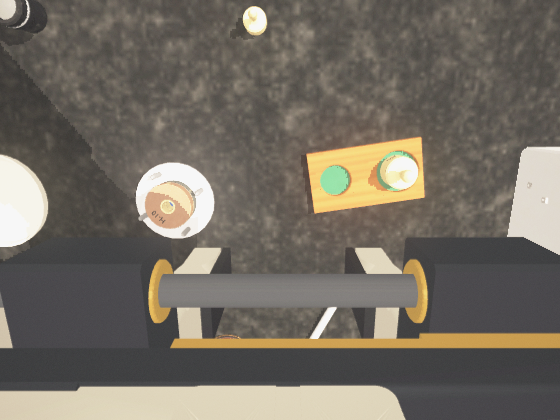

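The brown wheel is inside the posts at (170,205), and the large weight is upright in its pocket at (399,172). Now the small weight and the nut.

Run:
```python
from h import *
pick((432,27),10,180,60,25,120)
place((599.6,115.5),15,188.8,42,125)
pick((449.5,-352.5),7.5,180,60,20,120)
place((621,-278),12.5,180,45,110)
bot.move_ptp([640,-100,260],q(90)); bot.pause(.2); a,c,T=shot("h0")
bot.move_ptp([620,60,260],q(90)); bot.pause(.2); b,c,T=shot("h1"); print(bot.read_state()["t"])
cv2.imwrite("pics/hh.png",np.vstack([a[:300],b[:300]])[:,:,::-1])
```

```text
grip 21.958420389712884 25.00370176829165 [432.1  27.   10.1]
carry 22.139930789531384 [598.8 115.2 123.2]
down [599.5 115.5  14.7] [-0.2  0.6  0.2]
t 41.4583
grip 17.872281306248542 20.000175833702087 [ 449.5 -352.5    7.5]
carry 17.67105282915409 [ 620.8 -277.4  108.4]
down [ 621.  -278.    12.3] [ 0.6 -0.2  0.7]
t 50.15
52.9583
```

View pics/hh.png

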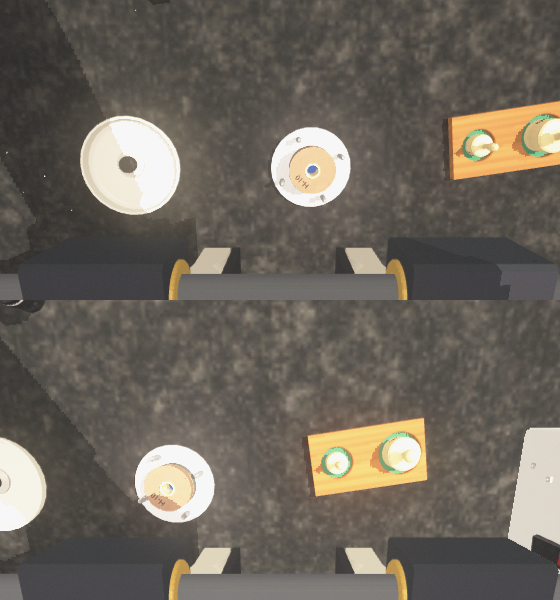

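The nut stands in the dish at (128,164), and the wheels are stacked inside the posts at (313,170). Both weights stand in their pockets, at (336,462) and (403,453) in the lower picture, with green showing round them. I'm handing the job in.

```bash
python3 -c "
from plant import bot
print(bot.close_job())"
```

```text
the job is handed in; nothing more can be done
None
```

The job is handed in at about 53 s: the last pictures showed the grey wheel under the brown one in the stand, both weights upright in their pockets and the thumb nut in the dish, and the arm made no moves at the loupe or stopwatch.

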